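Touch-test the cast sign symbols

ROBOT

A 6-joint arm with a two-finger parallel gripper is mounted at the origin on the work surface. World frame = base frame: x ahead of the robot, y to its left, z up, the work surface at z = 0. Lengths are in m, angles in rad, forces in N, time in s.
With the tool pointing down it reaches from about 0.35 to 0.975 m from the base axis. Payload 17.4 kg.
Tool frame: the origin (TCP) lies at the very end of the fingers, on their centre line; the grasp point (between the pads) lies 19 mm behind it; z points along the fingers, y is the direction in which the jaws open and shut (so a half turn about z gives the same grasp; the last joint's range is limited). The gripper opens to 85 mm and grips with 20 to 120 N. Pads are 22 mm wide; open, the fingers measure 114 mm over their backs; the gripper's body (76 mm by 85 mm) begins 54 mm behind the grasp point. The pads swing forward as they close: fully open they stand 13 mm farther back than shut.
Start: joints at [-1.282, 0.116, 1.442, -0, 1.584, -0.038], TCP at [0.217, -0.639, 0.231] pointing down, gripper open.
Joint ranges: [-2.83, 2.83], [-0.83, 2.19], [0.07, 2.5], [-1.14, 4.28], [0.01, 3], [-2.97, 2.97]. Speed limits (rad/s): [1.89, 1.89, 2.22, 3.14, 3.14, 3.14].

INTERFACE

Orientations are given as a 3x3 rotation matrix whose columns are the frame's x, y, z axes.
In Python, from rig import get_obs, get_image, calibration, sign_off gives the robot as it stands. The module is installed in compiled form; this text tells all that it offers.
- The arm moves only by the tool play_rows, never from a script. Its argument "commands" is a list of rows, each a list of 3 entries, a list of its own where there are three numbers: the finger opening in m, from 0 to 0.0854, then the shift along the tool's x, y, z in m, then the turn about the tool's z in rad. A call has 1 to 20 rows; each row shifts and turns the commanded pose from where the row before left it, along the tool's axes as they then stand; what a row does not reach is not made up. A row lasts 1/10 s, in which the tool goes at most 50 mm and 8.59 degrees, less where a joint would pass 70% of its speed; a pose out of reach is approached as far as the arm can. A call with a gripper value outside its range is refused whole. The fingers move at their own pace and stop on an object; the grip force is fixed at half the most. Time passes only in rows, so rows that do not move let the fingers close. It gives the time, the measured TCP pose, the force and the opening at its end, in the units of the state.
- get_obs(): the state, without advancing time (a new reading comes with each control period).
- get_image(name): name is "scene" or "top"; returns (picture, depth): 420x560x3 uint8, red, green, blue; 420x560 float32, m along the optical axis (not along the pixel's ray), 0 where there is no reading.
- calibration(name): a dict with "K" (3x3 intrinsics, pixels), "xyz" and "rotation" of the camera in the world. Camera axes: x right, y down, z forward; pixel columns grow to the right and rows downward; lengths in m; the calibration is good to about 2 mm. A picture is of the moment at which its call begins. calibration takes no time and is no camera call.
- sign_off(): hands the job in, once; it reports no verdict.
The state is a dict: "time_s": time; "joint_positions": joint angles; "joint_velocities": joint speeds; "effort": joint torques, N m; "ee_pos": TCP position; "orientation": TCP orientation; "ft_force": force on the tool from outside, world axes, zero at the start; "moment": the same for the moment, N m; "finger_gap": opening from 0.0 (shut) to 1.0 (fully open).
Only numpy, scipy, OpenCV 4.12 (cv2) and the standard library are available. Lean on these libraries where they do the work, as an engineer would, in place of code of your own. Each camera call takes 0.05 s, during which the arm holds its last target. There are 200 camera calls.

TASK

Test whether the blue resin sign symbols have cured: with a fingertip press lightly down on top of the ring, then the arrow, then the cross, each so that the plate under it sinks clearly (about a centimetre or a little less) but does not reach its bottom stop; the plates stay down and show which have been tested. Do not pick up any symbol or push it off its plate, do not touch the square one, which is still soft, and leave the other things on the bench where they are.

Things in the scene. Friction and masses are not known exactly. Their poses are not given: they have to be found in the camera images.
- ring: the ring casting: flat blue resin ring, outer diameter 80 mm, hole diameter 32 mm (wall 24 mm wide), 30 mm thick, about 140 g, lying loose on its own plate. Origin at the centre of its underside (over the hole, so not a place to touch); z up
- arrow: the arrow casting: blue resin arrow of three flat bars, a shaft 26 mm wide along its x axis and two slanting barbs meeting at the point at +x; about 95 mm long, 70 mm across the barbs, 30 mm thick, about 140 g, lying loose on its own plate. Origin at the centre of its underside, on the shaft; z up
- cross: the cross casting: blue resin plus-shape with four equal arms, 80 mm across, arms 28 mm wide, 30 mm thick, about 140 g, lying loose on its own plate. Origin at the centre of its underside; z up
- square: the square casting: plain solid blue resin square, 68 by 68 mm, 30 mm thick, about 140 g, lying loose on its own plate; still soft and not to be touched. Origin at the centre of its underside; z up
- ring_spot (a point): point on the top face of the ring casting, a good place to touch: in the middle of the ring's wall, 28 mm from its centre along its x axis; any other point of the wall will do; about 86 mm above the table at the start
- ring_plate_top (a point): centre of the top face of the 92 by 92 mm grey plate under the ring, 56 mm above the table when up; z up. The plate is fixed on a plunger in an 84 by 84 mm aluminium stand that is fixed to the table
- ring_plate (a joint): how far the plate under the ring has sunk, in m: 0 = up (start), 0.018 = hard on its bottom stop. It slides straight down against steady friction (about 5 to 7 N) and stays at the height where it is left
- arrow_spot (a point): point on the top face of the arrow casting, a good place to touch: straight above its origin; about 86 mm above the table at the start
- arrow_plate_top (a point): centre of the top face of the 92 by 92 mm grey plate under the arrow, 56 mm above the table when up; z up. The plate is fixed on a plunger in an 84 by 84 mm aluminium stand that is fixed to the table
- arrow_plate (a joint): how far the plate under the arrow has sunk, in m: 0 = up (start), 0.018 = hard on its bottom stop. It slides straight down against steady friction (about 5 to 7 N) and stays at the height where it is left
- cross_spot (a point): point on the top face of the cross casting, a good place to touch: straight above its origin; about 86 mm above the table at the start
- cross_plate_top (a point): centre of the top face of the 92 by 92 mm grey plate under the cross, 56 mm above the table when up; z up. The plate is fixed on a plunger in an 84 by 84 mm aluminium stand that is fixed to the table
- cross_plate (a joint): how far the plate under the cross has sunk, in m: 0 = up (start), 0.018 = hard on its bottom stop. It slides straight down against steady friction (about 5 to 7 N) and stays at the height where it is left
- square_plate_top (a point): centre of the top face of the 92 by 92 mm grey plate under the square, 56 mm above the table when up; z up. The plate is fixed on a plunger in an 84 by 84 mm aluminium stand that is fixed to the table
- square_plate (a joint): how far the plate under the square has sunk, in m: 0 = up (start), 0.018 = hard on its bottom stop. It slides straight down against steady friction (about 5 to 7 N) and stays at the height where it is left
- mixing_cup: bystander, loose: clear open cup, rim diameter 60 mm, 85 mm tall, standing among the stands. Origin on its underside
- hardener: bystander, loose: closed white bottle, 44 mm diameter, 95 mm tall, standing among the stands. Origin on its underside
- clamp_block: bystander, loose: wooden block 50 by 28 by 22 mm with a screw and black knob, 62 mm tall, among the stands. Origin on its underside
- weight: bystander, loose: steel weight, 50 mm diameter, 54 mm tall, among the stands. Origin on its underside
- straightedge: bystander, loose: flat steel strip 200 by 40 by 4 mm, on the far side. Origin on its underside
- arc_template: bystander, loose: flat aluminium arc, outer diameter about 175 mm, 4 mm thick, on the far side. Origin on its underside
- screwdriver: bystander, loose: screwdriver lying on the table at the robot's right. Origin on its underside
Not all that is in view belongs to the job. Leave any green or red look-alike of the part that bears ring_plate_top alone. What is shaped like the part that bears square_plate_top but yellow is not meant.

How it is judged:
On the way, in this order (a step that is already met when the one before it is completed fails the run):
1. a finger presses the ring and its plate has sunk at least 3 mm (value of joint ring_plate above 0.003 m and contact force between the fingers and ring above 0.3 N), for 0.02 s.
2. a finger presses the arrow and its plate has sunk at least 3 mm (value of joint arrow_plate above 0.003 m and contact force between the fingers and arrow above 0.3 N), for 0.02 s.
3. a finger presses the cross and its plate has sunk at least 3 mm (value of joint cross_plate above 0.003 m and contact force between the fingers and cross above 0.3 N), for 0.02 s.
At the end, for the whole second after the job is handed in: The ring's, the arrow's and the cross's plates are each sunk by 3 to 16.5 mm (bottom stop at 18 mm), the square's by less than 2 mm; every casting is at rest, flat on its own plate (not raised 6 mm) and within 18 mm of its centre; no bystander has moved 30 mm (screwdriver 40 mm) (value of joint ring_plate between 0.003 and 0.0165 m and value of joint arrow_plate between 0.003 and 0.0165 m and value of joint cross_plate between 0.003 and 0.0165 m and value of joint square_plate below 0.002 m and not (horizontal distance between ring and ring_plate_top above 0.018 m or z of ring in the frame of ring_plate_top above 0.006 m) and not (horizontal distance between arrow and arrow_plate_top above 0.018 m or z of arrow in the frame of arrow_plate_top above 0.006 m) and not (horizontal distance between cross and cross_plate_top above 0.018 m or z of cross in the frame of cross_plate_top above 0.006 m) and not (horizontal distance between square and square_plate_top above 0.018 m or z of square in the frame of square_plate_top above 0.006 m) and linear speed of each of ring, arrow, cross, square below 0.02 m/s and distance of each of mixing_cup, hardener, clamp_block, weight, straightedge, arc_template from where it was at the start of the episode below 0.03 m and distance of screwdriver from where it was at the start of the episode below 0.04 m); the robot touches nothing.
It fails at once if out of order: the arrow's plate sinks 2 mm before the ring's has sunk 3 mm, or the cross's plate sinks 2 mm before the arrow's has sunk 3 mm ((value of joint arrow_plate above 0.002 m and value of joint ring_plate below 0.003 m) or (value of joint cross_plate above 0.002 m and value of joint arrow_plate below 0.003 m)).
It fails at once if pressed too hard: a plate goes down to its bottom stop (past 16.5 mm), or a finger presses a casting with more than 30 N (value of joint any of ring_plate, arrow_plate, cross_plate above 0.0165 m or (contact force between the fingers and ring above 30 N or contact force between the fingers and arrow above 30 N or contact force between the fingers and cross above 30 N)).
It fails at once if the square or its plate is touched: more than 1 N on the square, or its plate sinks 2 mm (contact force between any of the fingers, the arm and square above 1 N or value of joint square_plate above 0.002 m).
It fails at once if a casting is lifted 6 mm off its plate or lies more than 18 mm off the plate's centre ((horizontal distance between ring and ring_plate_top above 0.018 m or z of ring in the frame of ring_plate_top above 0.006 m) or (horizontal distance between arrow and arrow_plate_top above 0.018 m or z of arrow in the frame of arrow_plate_top above 0.006 m) or (horizontal distance between cross and cross_plate_top above 0.018 m or z of cross in the frame of cross_plate_top above 0.006 m) or (horizontal distance between square and square_plate_top above 0.018 m or z of square in the frame of square_plate_top above 0.006 m)).
It fails at once if a bystander is shifted by 30 mm (the screwdriver 40 mm) (distance of any of mixing_cup, hardener, clamp_block, weight, straightedge, arc_template from where it was at the start of the episode above 0.03 m or distance of screwdriver from where it was at the start of the episode above 0.04 m).
It also fails if it takes over 51 s, if anything falls off the work surface, if the arm or the gripper's body presses on something with over 40 N, if the wrist force passes 120 N, or if a joint passes its speed limit or range.

## Working session

There is one attempt and no reset: what is moved stays moved. The work goes in short steps, Python scripts to look and compute and a tool call to move; the robot and the scene stay as the last step left them, time stands still between calls to the robot, and variables do not carry over. Pictures are saved under pics/ and viewed, about 8 in all and at most 12, crops included, and the job is handed in when it is done.

Besides the shell and the picture viewer there is one more tool, called after "Request:" as a command line: name --argument value ..., lists and objects as JSON in quotes. play_rows: Moves the arm, as the interface text tells. Its arguments: {"type":"object","properties":{"commands":{"type":"array"}},"required":["commands"]}

```bash
mkdir -p pics; python3 - <<'E'
from rig import *
import cv2,numpy as np
for n in("top","scene"):
    im,d=get_image(n); np.savez(f"{n}0.npz",im=im,d=d); cv2.imwrite(f"pics/{n}0.png",cv2.resize(im[...,::-1],(784,588)))
    c=calibration(n); print(n,c)
o=get_obs();print(o['ee_pos'],o['orientation'],o['time_s'])
E
```

```text
top {'K': array([[436.64625462,   0.        , 278.51000924],
       [  0.        , 436.64625462, 212.50836508],
       [  0.        ,   0.        ,   1.        ]]), 'xyz': array([ 0.45738441, -0.11088886,  1.12624152]), 'rotation': array([[-0.02694723, -0.99640114,  0.08036555],
       [-0.99960893,  0.0274602 ,  0.00528437],
       [-0.0074722 , -0.08019172, -0.99675145]])}
scene {'K': array([[428.35331577,   0.        , 285.34645533],
       [  0.        , 428.35331577, 204.58517047],
       [  0.        ,   0.        ,   1.        ]]), 'xyz': array([1.31520589, 0.01798346, 1.01409742]), 'rotation': array([[-0.16102062,  0.75319023, -0.63779059],
       [ 0.98693123,  0.12697434, -0.09921822],
       [ 0.00625285, -0.64543163, -0.76379245]])}
[ 0.21664028 -0.63910076  0.23064392] [[ 9.47073420e-01  3.21016918e-01 -2.75644468e-04]
 [ 3.21017031e-01 -9.47072889e-01  1.00430993e-03]
 [ 6.13450764e-05 -1.03964181e-03 -9.99999458e-01]] 0.1
```

View pics/top0.png

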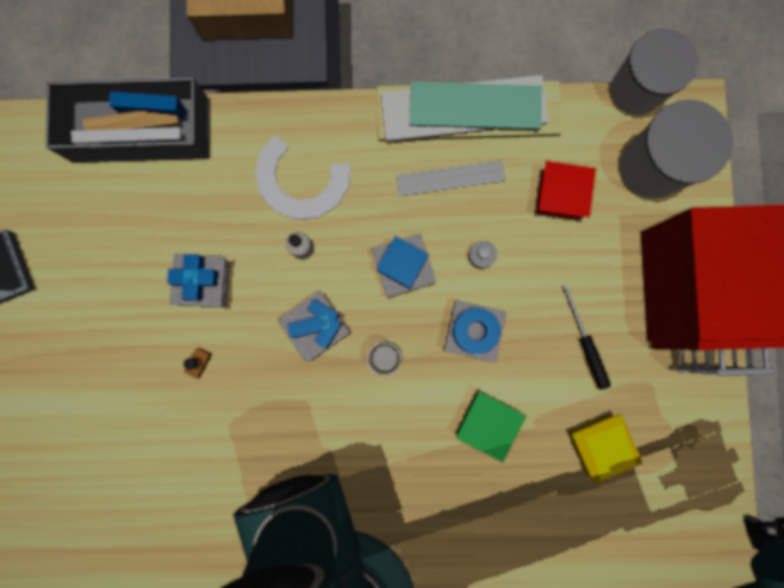

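View pics/scene0.png

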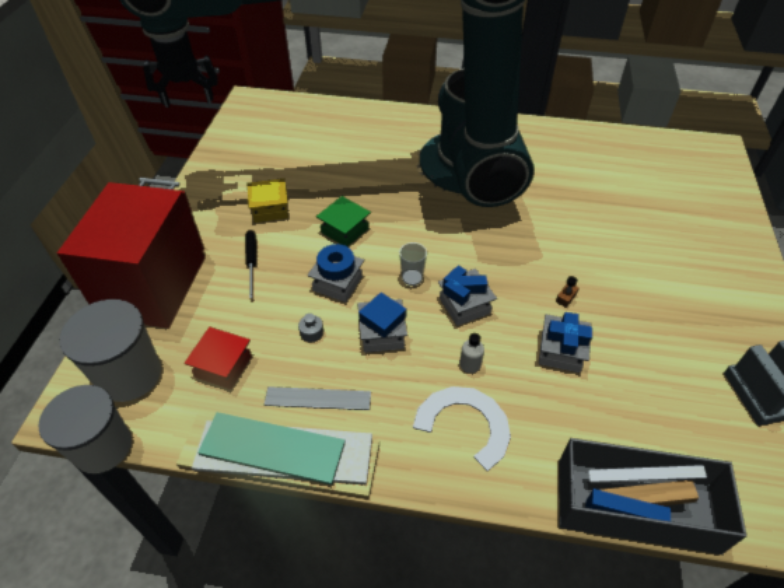

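The pixels below are in the 784-wide top view.

- **Candidates:** ring (477,331), arrow (318,325), cross (192,277), square (403,262).
- **Look-alikes:** green block (491,425), red block (567,190), yellow block (606,447) and the blue bar in the tray (145,102).
- **Choice:** the three blue shapes on grey stands. I'll measure them and check in a crop.

```bash
cat > h.py <<'E'
from rig import *
import cv2,numpy as np
def pts(n,d):
    c=calibration(n);K=c['K'];v,u=np.mgrid[:420,:560]
    return (np.dstack([(u-K[0,2])/K[0,0],(v-K[1,2])/K[1,1],np.ones_like(u)])*d[...,None])@c['rotation'].T+c['xyz']
def proj(n,p):
    c=calibration(n);q=c['K']@(c['rotation'].T@(np.array(p)-c['xyz']));return q[:2]/q[2]
def blue(im): 
    h=cv2.cvtColor(im,cv2.COLOR_RGB2HSV);return cv2.inRange(h,(98,120,50),(125,255,255))
E
python3 - <<'E'
from h import *
seed={'ring':(477,331),'arrow':(318,325),'cross':(192,277),'square':(403,262)}
for n in('top','scene'):
    z=np.load(n+'0.npz');im,d=z['im'],z['d'];P=pts(n,d)
    m=blue(im)*(d>0)
    for t in np.linspace(.03,.1,1): pass
    k,l,s,c=cv2.connectedComponentsWithStats(m)
    for i in range(1,k):
        if s[i,4]<150: continue
        Q=P[l==i]; zt=np.percentile(Q[:,2],80); 
        if not .05<zt<.12: continue
        T=Q[Q[:,2]>zt-.008]
        (rc,rs,ra)=cv2.minAreaRect((T[:,:2]*1000).astype(np.float32))
        e,V=np.linalg.eigh(np.cov(T[:,:2].T))
        print(n,c[i].round(),'ztop',zt.round(4),'mean',T[:,:2].mean(0).round(4),'rect',np.round(rc,1),np.round(rs,1),round(ra),'axis deg',np.degrees(np.arctan2(V[1,1],V[0,1])).round())
im=np.load('top0.npz')['im'][150:300,110:370]
cv2.imwrite('pics/crop.png',cv2.resize(im[...,::-1],None,fx=3,fy=3,interpolation=cv2.INTER_CUBIC))
E
```

```text
top [102.  72.] ztop 0.0667 mean [0.9082 0.3278] rect [909.1 328.6] [121.8  27.7] 84 axis deg 84.0
top [287. 187.] ztop 0.0878 mean [ 0.6022 -0.1275] rect [ 602.8 -127.5] [66.1 66.7] 59 axis deg 140.0
top [137. 198.] ztop 0.0877 mean [0.5866 0.2354] rect [585.8 235. ] [69.5 68.5] 44 axis deg 66.0
top [227. 231.] ztop 0.0881 mean [0.5001 0.0198] rect [499.3  24.7] [74.5 73.8] 58 axis deg 101.0
top [340. 236.] ztop 0.0878 mean [ 0.4819 -0.2503] rect [ 482.6 -250. ] [76.4 73.9] 88 axis deg 83.0
scene [239. 184.] ztop 0.0878 mean [ 0.4854 -0.2493] rect [ 484.1 -250.4] [78.2 75.1] 24 axis deg -180.0
scene [330. 201.] ztop 0.0876 mean [0.5048 0.0216] rect [501.9  26.6] [74.2 75.1] 56 axis deg 107.0
scene [273. 222.] ztop 0.0878 mean [ 0.6081 -0.1262] rect [ 605.4 -126. ] [69.2 68.4] 59 axis deg 60.0
scene [407. 235.] ztop 0.0874 mean [0.5914 0.2373] rect [591.9 236.8] [71.8 69.9] 40 axis deg 67.0
scene [450. 361.] ztop 0.0663 mean [0.9109 0.3284] rect [915.5 329.2] [120.   37.1] 84 axis deg 85.0
```

View pics/crop.png

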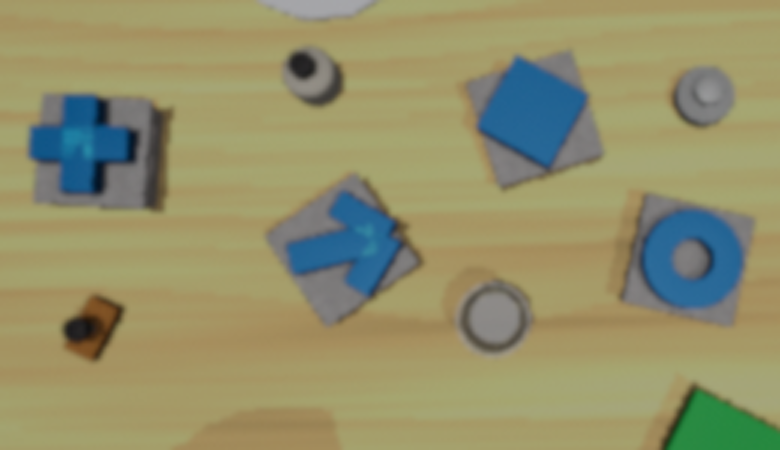

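The crop shows the cross at (82,145), the arrow with its tip to the right at (347,249), the square at (533,112) and the ring at (692,258), each on a grey plate. I'll move above the ring's wall with the fingers shut.

```bash
python3 - <<'E'
from h import *
c=calibration('top')
for p in [(290,257),(405,240),(347,249),(365,235),(82,145)]:
    r=c['rotation']@np.linalg.inv(c['K'])@np.array([110+p[0]/3-.33,150+p[1]/3-.33,1]);s=(.087-c['xyz'][2])/r[2];print(p,(c['xyz']+s*r).round(4))
E
```

```text
(290, 257) [0.4914 0.0679 0.087 ]
(405, 240) [ 0.5024 -0.0237  0.087 ]
(347, 249) [0.4965 0.0225 0.087 ]
(365, 235) [0.5072 0.008  0.087 ]
(82, 145) [0.5854 0.2332 0.087 ]
```

Request:
play_rows --commands '[[0, [0, 0, 0], 0], [0, [0.035, -0.0283, 0], 0], [0, [0.035, -0.0283, 0], 0], [0, [0.035, -0.0283, 0], 0], [0, [0.035, -0.0283, 0], 0], [0, [0.035, -0.0283, 0], 0], [0, [0.035, -0.0283, 0], 0], [0, [0.035, -0.0283, 0], 0], [0, [0.035, -0.0283, 0], 0], [0, [0.035, -0.0283, 0], 0], [0, [0.035, -0.0283, 0], 0], [0, [0, 0, 0.03], 0], [0, [0, 0, 0.03], 0], [0, [0, 0, 0.03], 0], [0, [0, 0, 0.02], 0], [0, [0, 0, 0], 0], [0, [0, 0, 0], 0], [0, [0, 0, 0], 0]]'

```text
time_s: 1.9
ee_pos: [0.4578, -0.2593, 0.1229]
orientation: [[0.947, 0.321, 0.002], [0.321, -0.947, -0.001], [0.001, 0.001, -1.0]]
ft_force: [0.6, -0.7, 0.3]
finger_gap: 0.001
```

```bash
python3 - <<'E'
from h import *
a,_=get_image('top');b,_=get_image('scene')
A=a[160:290,270:410];B=b[120:250,170:310]
cv2.imwrite('pics/c1.png',np.hstack([cv2.resize(x[...,::-1],(390,362),interpolation=cv2.INTER_CUBIC) for x in(A,B)]))
E
```

```text
(no output)
```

View pics/c1.png

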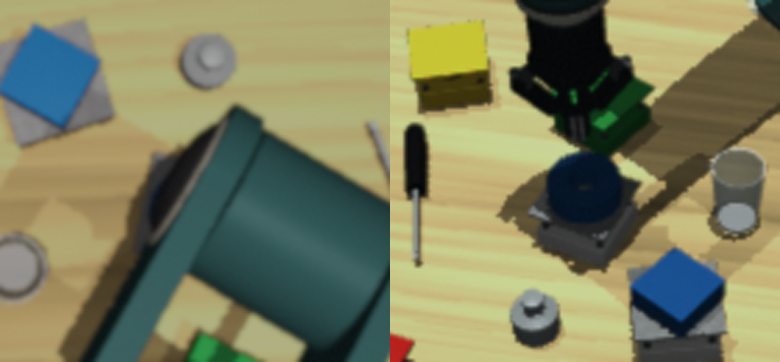

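The shut fingers, at (575,130) in the right half, are over the near-robot side of the ring. I'll lower to just above it, then go slowly.

Request:
play_rows --commands '[[0, [0, 0, 0.015], 0], [0, [0, 0, 0.012], 0], [0, [0, 0, 0.003], 0], [0, [0, 0, 0.002], 0], [0, [0, 0, 0.002], 0], [0, [0, 0, 0.002], 0], [0, [0, 0, 0.002], 0], [0, [0, 0, 0.002], 0], [0, [0, 0, 0], 0], [0, [0, 0, 0], 0]]'

```text
time_s: 3.0
ee_pos: [0.4575, -0.259, 0.0817]
orientation: [[0.947, 0.321, 0.0], [0.321, -0.947, -0.0], [0.0, 0.0, -1.0]]
ft_force: [-2.1, 0.8, 4.9]
finger_gap: 0.001
```

Request:
play_rows --commands '[[0, [0, 0, 0.0015], 0], [0, [0, 0, 0.0015], 0], [0, [0, 0, 0.0015], 0], [0, [0, 0, 0], 0], [0, [0, 0, 0], 0]]'

```text
time_s: 3.5
ee_pos: [0.4575, -0.259, 0.0771]
orientation: [[0.947, 0.321, 0.0], [0.321, -0.947, -0.0], [0.0, 0.0, -1.0]]
ft_force: [-0.7, 0.2, 3.7]
finger_gap: 0.003
```

Request:
play_rows --commands '[[0, [0, 0, -0.01], 0], [0, [0, 0, -0.03], 0], [0, [0, 0, -0.02], 0], [0, [0.0217, -0.0424, 0], 0], [0, [0.0217, -0.0424, 0], 0], [0, [0.0217, -0.0424, 0], 0], [0, [0.0217, -0.0424, 0], 0], [0, [0.0217, -0.0424, 0], 0], [0, [0.0217, -0.0424, 0], 0], [0, [0, 0, 0], 0], [0, [0, 0, 0], 0], [0, [0, 0, 0], 0]]'

```text
time_s: 4.7
ee_pos: [0.4989, 0.0232, 0.1371]
orientation: [[0.947, 0.321, 0.0], [0.321, -0.947, -0.0], [0.0, 0.0, -1.0]]
ft_force: [0.0, 0.1, -0.1]
finger_gap: 0.004
```

```bash
cat > chk.py <<'E'
import sys
from h import *
for n in('top','scene'):
    im,d=get_image(n);P=pts(n,d);m=(blue(im)>0)&(d>0)
    for k,(x,y) in dict(ring=(.484,-.25),arrow=(.499,.022),cross=(.588,.236),square=(.604,-.127)).items():
        Q=P[m&(np.hypot(P[...,0]-x,P[...,1]-y)<.055)&(P[...,2]>.055)&(P[...,2]<.1)]
        if len(Q)>100:
            zt=np.percentile(Q[:,2],80);T=Q[Q[:,2]>zt-.008];print(n,k,len(Q),'ztop',zt.round(4),'mean',T[:,:2].mean(0).round(4))
    np.savez(f"{n}1.npz",im=im,d=d)
a=np.load('top1.npz')['im'];b=np.load('scene1.npz')['im']
(u,v),(s,t)=[[int(q) for q in proj(n,eval(sys.argv[1]))] for n in('top','scene')]
cv2.imwrite(sys.argv[2],np.hstack([cv2.resize(x[...,::-1],(390,390),interpolation=cv2.INTER_CUBIC) for x in(a[v-65:v+65,u-65:u+65],b[t-65:t+65,s-65:s+65])]))
o=get_obs();print(o['time_s'],o['ee_pos'],o['ft_force'])
E
python3 chk.py "[.499,.0235,.09]" pics/c2.png
```

```text
top ring 684 ztop 0.079 mean [ 0.4815 -0.2501]
top cross 598 ztop 0.0877 mean [0.5869 0.2368]
top square 748 ztop 0.088 mean [ 0.6023 -0.1275]
scene ring 362 ztop 0.0789 mean [ 0.486  -0.2495]
scene cross 426 ztop 0.0874 mean [0.5916 0.2373]
scene square 479 ztop 0.0875 mean [ 0.6079 -0.1263]
4.8 [0.49893563 0.02277499 0.13695494] [-0.2440913  -0.59716867  1.00251766]
```

View pics/c2.png

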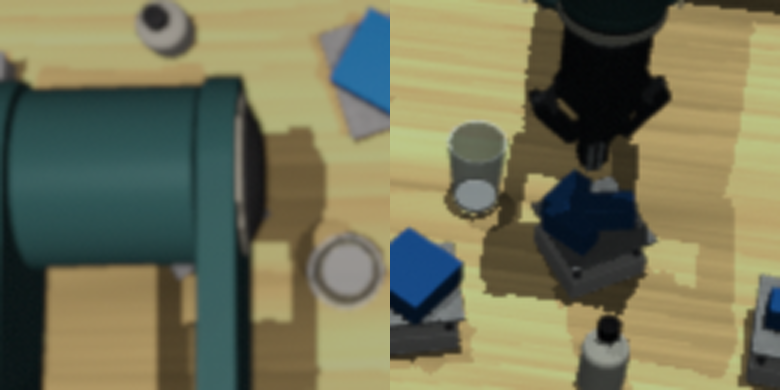

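The ring is down about 9 mm and hasn't shifted. The fingers, at (593,160) on the right, hover over the arrow. Pressing it now.

Request:
play_rows --commands '[[0, [0, 0, 0.025], 0], [0, [0, 0, 0.017], 0], [0, [0, 0, 0.003], 0], [0, [0, 0, 0.002], 0], [0, [0, 0, 0.002], 0], [0, [0, 0, 0.002], 0], [0, [0, 0, 0.002], 0], [0, [0, 0, 0.002], 0], [0, [0, 0, 0], 0], [0, [0, 0, 0], 0]]'

```text
time_s: 5.8
ee_pos: [0.4993, 0.0237, 0.0824]
orientation: [[0.947, 0.321, 0.001], [0.321, -0.947, -0.0], [0.001, 0.001, -1.0]]
ft_force: [0.9, -1.5, 4.8]
finger_gap: 0.005
```

Request:
play_rows --commands '[[0, [0, 0, 0.0015], 0], [0, [0, 0, 0.0015], 0], [0, [0, 0, 0.0015], 0], [0, [0, 0, 0], 0], [0, [0, 0, 0], 0]]'

```text
time_s: 6.3
ee_pos: [0.4993, 0.0237, 0.0777]
orientation: [[0.947, 0.321, 0.001], [0.321, -0.947, -0.0], [0.001, 0.001, -1.0]]
ft_force: [0.8, -1.6, 4.2]
finger_gap: 0.002
```

Request:
play_rows --commands '[[0, [0, 0, -0.01], 0], [0, [0, 0, -0.03], 0], [0, [0, 0, -0.02], 0], [0, [0.0306, -0.0345, 0], 0], [0, [0.0306, -0.0345, 0], 0], [0, [0.0306, -0.0345, 0], 0], [0, [0.0306, -0.0345, 0], 0], [0, [0.0306, -0.0345, 0], 0], [0, [0, 0, 0], 0], [0, [0, 0, 0], 0], [0, [0, 0, 0], 0]]'

```text
time_s: 7.4
ee_pos: [0.5881, 0.2356, 0.1375]
orientation: [[0.947, 0.321, -0.0], [0.321, -0.947, -0.0], [-0.0, 0.0, -1.0]]
ft_force: [1.1, 0.0, -0.5]
finger_gap: -0.0
```

```bash
python3 chk.py "[.588,.236,.09]" pics/c3.png
```

```text
top ring 681 ztop 0.0791 mean [ 0.4814 -0.2502]
top arrow 613 ztop 0.0796 mean [0.5    0.0199]
top cross 334 ztop 0.0877 mean [0.5788 0.2261]
top square 752 ztop 0.088 mean [ 0.6022 -0.1275]
scene ring 367 ztop 0.079 mean [ 0.4863 -0.2496]
scene arrow 363 ztop 0.0795 mean [0.5053 0.0216]
scene square 486 ztop 0.0877 mean [ 0.6083 -0.1262]
7.5 [0.58829128 0.23527354 0.13772029] [-0.27360628 -0.37388331  0.41391752]
```

View pics/c3.png

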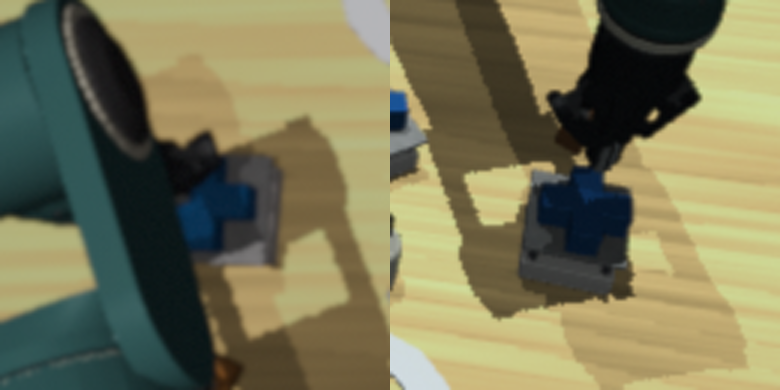

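The arrow is down about 8 mm and the fingers are over the cross. Pressing it now.

Request:
play_rows --commands '[[0, [0, 0, 0.025], 0], [0, [0, 0, 0.017], 0], [0, [0, 0, 0.003], 0], [0, [0, 0, 0.002], 0], [0, [0, 0, 0.002], 0], [0, [0, 0, 0.002], 0], [0, [0, 0, 0.002], 0], [0, [0, 0, 0.002], 0], [0, [0, 0, 0], 0], [0, [0, 0, 0], 0]]'

```text
time_s: 8.5
ee_pos: [0.5888, 0.2364, 0.0829]
orientation: [[0.947, 0.321, 0.001], [0.321, -0.947, 0.0], [0.001, 0.0, -1.0]]
ft_force: [-0.6, 0.7, 4.4]
finger_gap: -0.003
```

Request:
play_rows --commands '[[0, [0, 0, 0.0015], 0], [0, [0, 0, 0.0015], 0], [0, [0, 0, 0.0015], 0], [0, [0, 0, 0], 0], [0, [0, 0, 0], 0]]'

```text
time_s: 9.0
ee_pos: [0.5888, 0.2364, 0.0782]
orientation: [[0.947, 0.321, 0.001], [0.321, -0.947, 0.0], [0.001, 0.0, -1.0]]
ft_force: [0.5, -0.9, 4.7]
finger_gap: -0.002
```

Request:
play_rows --commands '[[0, [0, 0, -0.01], 0], [0, [0, 0, -0.04], 0], [0, [0, 0, -0.04], 0], [0, [0, 0, -0.04], 0], [0, [-0.03, -0.03, 0], 0], [0, [-0.03, -0.03, 0], 0], [0, [-0.03, -0.03, 0], 0], [0, [-0.03, -0.03, 0], 0], [0, [0, 0, 0], 0], [0, [0, 0, 0], 0], [0, [0, 0, 0], 0]]'

```text
time_s: 10.1
ee_pos: [0.4368, 0.3112, 0.2081]
orientation: [[0.947, 0.321, 0.0], [0.321, -0.947, -0.0], [0.0, 0.0, -1.0]]
ft_force: [0.2, 0.1, -0.3]
finger_gap: 0.0
```

```bash
python3 chk.py "[.588,.236,.09]" pics/c4.png; python3 - <<'E'
from h import *
cv2.imwrite('pics/s4.png',cv2.resize(np.load('scene1.npz')['im'][...,::-1],(784,588)))
E
```

```text
top ring 685 ztop 0.0789 mean [ 0.4815 -0.2502]
top arrow 623 ztop 0.0796 mean [0.5001 0.0199]
top cross 597 ztop 0.0803 mean [0.5866 0.2349]
top square 753 ztop 0.0878 mean [ 0.6022 -0.1275]
scene ring 362 ztop 0.0791 mean [ 0.4861 -0.2495]
scene arrow 356 ztop 0.0793 mean [0.5051 0.0217]
scene cross 431 ztop 0.0797 mean [0.5912 0.2372]
scene square 481 ztop 0.0878 mean [ 0.6081 -0.1263]
10.2 [0.43703543 0.31096037 0.20772861] [-0.04111986 -0.50635413  0.56708451]
```

View pics/s4.png

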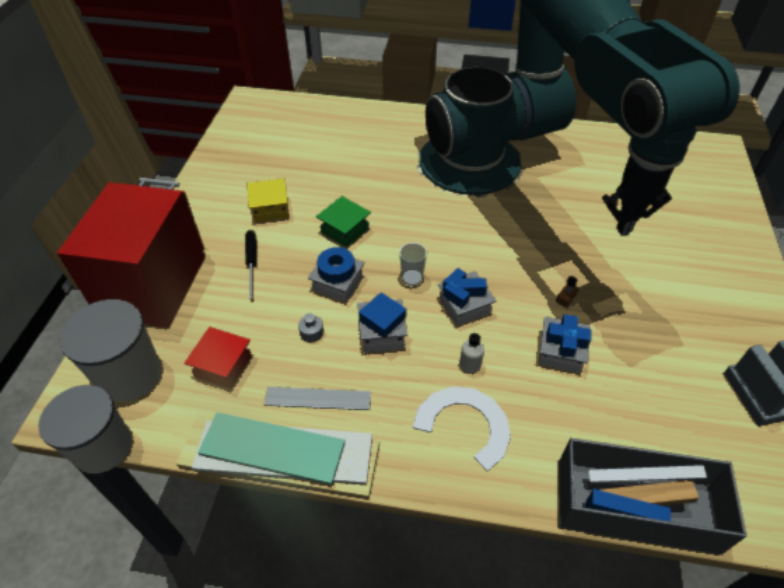

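The three plates are visibly down (ring (336,265), arrow (463,288), cross (568,335)). The square is still up, nothing else has moved, and the gripper is clear at (635,205).

```bash
python3 -c "
from rig import *
print(sign_off())"
```

```text
the job is handed in; nothing more can be done
None
```

I pressed the ring, then the arrow, then the cross with the shut fingertips, and handed the job in at about 10 s. The hand-in reports no verdict, so the figures below are from my last checks.

- **Plates:** by camera depth, the ring has sunk about 9 mm, the arrow about 8 mm and the cross about 7.5–8 mm. All are well short of the 16.5 mm limit.
- **Force:** 4 to 5 N at the end of each press. I only had readings between moves, so I did not see the peaks.
- **Castings:** none moved sideways beyond measuring noise, 0–2 mm. The square is still up, with its top face unchanged at 88 mm.
- **Bystanders:** none appears to have moved in the last picture. I compared them by eye and did not measure them.
- **Gripper:** it is clear of everything.
- **Disagreement:** the two cameras differ by about 4–6 mm in x. They also read the top faces about 2 mm high at the start, so I worked out the sinking from before-and-after differences.

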